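# Flip out a meter's bail stand and hold the meter upright

## Task

The photometer's dial meter lies on its face on the bench. While it lies there, flip the folded wire stand on its back all the way over centre until it drops open against its stop; then raise the meter by its carrying handle until it stands upright on its foot bar on the bench. It is front-heavy and easily tips onto its face, so finish still gripping the handle near its middle and holding the meter upright and still, and leave the bottle, beaker and dish alone.

Things in the scene. Friction and masses are not known exactly. Their poses are not given: they have to be found in the camera images.
- meter: Loose blue and grey case 170 x 170 x 60 mm, 0.5 to 0.9 kg, at first flat on its face. Origin: centre of the face (at bench height at first). x: to its top (handle end, at first roughly towards the robot); z: out of its back (at first up); y across. Case fills x +-85, y +-85, z 0 to 60; centre of mass near x 0, z 24, ahead of the foot. Upright = x straight up, dial then facing roughly to the robot.
- meter_edge (a point): Middle of the case's front lower edge, at meter x -85, y 0, z 0 mm. Raised by the handle, the meter first pivots on this edge; about 20 degrees short of upright it comes over onto the foot bar's front edge (meter x -95, z 28). Axes as the meter's.
- meter_handle (a point): Middle of the carrying handle's grip: round sleeve 16 mm thick, 90 mm long along y, that spins freely on its bar, at meter x 127, z 33 mm: 42 mm beyond the case's top end, 33 mm above the bench at first, 222 mm when standing upright. 12 mm side bars at y +-60 mm join it to the case. Axes as the meter's.
- meter_foot (a point): Middle of the foot's underside, at meter x -95, y 0, z 33 mm: a flat rubber foot bar along the lower end, 140 mm long (y), 10 mm wide (z 28 to 38 mm), standing 10 mm out of the case. When the meter stands upright it lies flat on the bench, straight below the handle bar; a light push down on the handle squares it. Axes as the meter's.
- bail (a joint): Angle of the U-shaped wire stand on the back: 0 folded along the back towards the handle, 1.57 straight out of the back, 2.19 open at its stop, leaning to the foot end. It swings freely and is held by its own weight (60 g): with the meter lying it falls back to 0 below 1.57 and drops open to 2.19 beyond it, by itself if let go at 1.7 or more; it then stays open while the meter is raised to upright.
- bail_hinge (a point): Middle of the wire stand's pivot line, along the meter's y at meter x -30, z 88 mm, between two hub blocks (y +-59 to +-73 mm, up to z 98 mm). Axes as the meter's. With the stand open and the meter upright, the stand's cross-bar hangs 3 mm above the bench behind it and stops it leaning back past about 1.5 degrees; nothing stops it falling forward.
- bail_bar (a point): Middle of the wire stand's cross-bar: a round rubber roller 14 mm thick, 76 mm long along y, spinning freely, 95 mm from the pivot line, clear between two 10 mm side arms at y +-52 mm. Folded it is at meter x 65, z 88 mm, its axis 28 mm above the case's back, air beneath. Axes turn with the stand: x from pivot to bar.
- bottle: Bystander: clear plastic bottle with a cap, 64 mm across, 170 mm tall, upright; origin centre of its underside.
- beaker: Bystander: white open beaker, 90 mm across, 100 mm tall, upright; origin centre of its underside.
- dish: Bystander: shallow glass dish, 100 mm across, 18 mm high; origin centre of its underside.

How it is judged:
On the way, in this order (a step that is already met when the one before it is completed fails the run):
1. the bail is flipped fully open while the meter lies on its face (value of joint bail above 2 rad and angle between meter's own z axis and vertical below 0.25 rad), for 0.2 s.
2. the meter, bail open, stands upright on its foot and is held by the handle (value of joint bail above 2 rad and angle between meter's own x axis and vertical below 0.1 rad and height (world z) of meter_foot below 0.008 m and contact force between the fingers and meter above 1 N and distance between the grasp point and meter_handle below 0.035 m), for 0.3 s.
At the end, for the whole second after the job is handed in: The bail is open (over 2.0 rad); the meter is upright within 0.1 rad (5.7 degrees), its foot point lower than 8 mm over the bench, still; the fingers press on it with over 1 N, the grasp point within 35 mm of the handle's middle; the bottle, beaker and dish are each within 30 mm of where they were (all of step 2 and linear speed of meter below 0.03 m/s and angular speed of meter below 0.15 rad/s and distance of each of bottle, beaker, dish from where it was at the start of the episode below 0.03 m); the arm keeps its last pose, push and grip.
It fails at once if the bottle is moved by more than 30 mm or tipped over (distance of bottle from where it was at the start of the episode above 0.03 m or angle between bottle's own z axis and vertical above 0.5 rad).
It fails at once if the beaker is moved by more than 30 mm or tipped over (distance of beaker from where it was at the start of the episode above 0.03 m or angle between beaker's own z axis and vertical above 0.5 rad).
It fails at once if the dish is moved by more than 30 mm or tipped over (distance of dish from where it was at the start of the episode above 0.03 m or angle between dish's own z axis and vertical above 0.5 rad).
It also fails if it takes over 61 s, if anything falls off the work surface, if the arm or the gripper's body presses on something with over 40 N, if the wrist force passes 120 N, or if a joint passes its speed limit or range.

## Robot

A 6-joint arm with a two-finger parallel gripper is mounted at the origin on the work surface. World frame = base frame: x ahead of the robot, y to its left, z up, the work surface at z = 0. Lengths are in m, angles in rad, forces in N, time in s.
With the tool pointing down it reaches from about 0.225 to 0.725 m from the base axis. Payload 3.1 kg.
Tool frame: the origin (TCP) lies midway between the tips of the shut fingers; the grasp point (between the pads) lies 19 mm behind it; z points along the fingers, y is the line along which they close (so a half turn about z gives the same grasp; the last joint's range is limited). The gripper opens to 85 mm and grips with 20 to 120 N. Pads are 22 mm wide; open, the fingers measure 114 mm over their backs; the gripper's body (76 mm by 85 mm) begins 54 mm behind the grasp point. The pads swing forward as they close: fully open they stand 13 mm farther back than shut.
Start: joints at [-1.43, 0.048, 0.099, 1.622, 0, 1.443], TCP at [0.139, -0.506, 0.231] pointing down, gripper open.
Joint ranges: [-2.91, 2.91], [-0.99, 1.94], [-1.21, 1.42], [-2.12, 2.29], [-1.49, 1.47], [-3.14, 3.14]. Speed limits (rad/s): [2.79, 2.79, 3.14, 3.14, 3.14, 3.14].

## Interface

Orientations are given as a unit quaternion [x, y, z, w].
In Python, from cell import ctrl, imaging gives the robot as it stands.
- The arm moves only by the shell command python3 -m jog 'ROWS' [FORCE]. ROWS is JSON, a list of rows, each an object with "jaw": the finger opening in mm, from 0 to 85.4; "dp": the shift along the tool's x, y, z in units of 25 mm (1.0 is 25 mm), a list of three; "yaw": the turn about the tool's z in units of 6 degrees (1.0 is 6 degrees). In form: [{"jaw": jaw, "dp": [dx, dy, dz], "yaw": yaw}, ...]. A call has 1 to 20 rows; each row shifts and turns the commanded pose from where the row before left it, along the tool's axes as they then stand; what a row does not reach is not made up. A row lasts 1/12 s, in which the tool goes at most 41.7 mm and 7.16 degrees, less where a joint would pass 70% of its speed; a pose out of reach is approached as far as the arm can. A call is refused whole if a number of a shift passes 1 or a number of a turn 1, either way. A call with a gripper value outside its range is refused whole. The fingers move at their own pace and stop on an object; FORCE is the grip in N (left out, the last holds). Time passes only in rows, so rows that do not move let the fingers close. It gives the time, the measured TCP pose, the force, the opening and the grip force at its end, in the units of the state.
- ctrl.read_state(): the state, without advancing time (a new reading comes with each control period).
- imaging.capture(name): name is "side" or "top"; returns a dict with "color" (400x640x3 uint8, blue, green, red), "camera_matrix" (3x3 intrinsics, pixels), "dist_coeffs" ([k1, k2, p1, p2, k3] as OpenCV has them; the pictures are not rectified), "eye" and "attitude" of the camera in the world. Camera axes: x right, y down, z forward; pixel columns grow to the right and rows downward; lengths in m; the calibration is good to about 2 mm. A picture is of the moment at which its call begins. There is no depth.
- ctrl.job_done(): hands the job in; it is judged then, once.
The state is a dict: "t": time; "joint_positions": joint angles; "joint_vel": joint speeds; "joint_efforts": joint torques, N m; "eef_pos": TCP position; "eef_rot": TCP orientation; "ft_force": force on the tool from outside, world axes, zero at the start; "torque": the same for the moment, N m; "grip_width": finger opening in m; "finger_force": force on a finger pad.
Only numpy, scipy, OpenCV 4.12 (cv2) and the standard library are available. Lean on these libraries where they do the work, as an engineer would, in place of code of your own. Each camera call takes 0.05 s, during which the arm holds its last target. There are 200 camera calls.

## Working session

There is one attempt and no reset: what is moved stays moved. The work goes in short steps, Python scripts to look and compute and a shell command to move; the robot and the scene stay as the last step left them, time stands still between calls to the robot, and variables do not carry over. Pictures are saved under pics/ and viewed, at most 10 in all, crops included, and the job is handed in when it is done.

```bash
mkdir -p pics; ls; python3 - <<'E'
from cell import ctrl, imaging
import cv2,numpy as np
s=ctrl.read_state();print(s)
for n in("side","top"):
    c=imaging.capture(n);cv2.imwrite(f"pics/{n}0.png",c["color"]);print(n,c["camera_matrix"],c["dist_coeffs"],c["eye"],c["attitude"])
E
```

```text
pics
{'t': 0.0, 'joint_positions': array([-1.42984881e+00,  4.87245952e-02,  9.75510473e-02,  1.62197941e+00,
        9.60292381e-06,  1.44299269e+00]), 'joint_vel': array([-0.00019597,  0.00026021, -0.00021032, -0.00122415,  0.00087881,
        0.00074619]), 'joint_efforts': array([-1.14324161e-03, -3.38781738e+01,  3.20016468e+01,  2.02273187e-02,
       -3.16244541e-04,  5.11355385e-07]), 'eef_pos': array([ 0.13930337, -0.50554004,  0.2301073 ]), 'eef_rot': array([ 9.90984492e-01,  1.33971443e-01, -2.94242002e-06, -1.17832383e-03]), 'ft_force': array([ 0.05830411,  0.15309469, -1.09067254]), 'torque': array([-0.02094856, -0.01159742,  0.01399289]), 'finger_force': 0.0, 'grip_width': 0.08535986154793503}
side [[514.56053668   0.         313.18926179]
 [  0.         514.56053668 197.83255779]
 [  0.           0.           1.        ]] [-0.06022655  0.          0.          0.          0.        ] [0.34965423 0.80517789 1.11501394] [-0.12942892  0.93740632 -0.32097021  0.03867391]
top [[517.39480959   0.         312.87977029]
 [  0.         517.39480959 196.97615985]
 [  0.           0.           1.        ]] [-0.10405311  0.          0.          0.          0.        ] [ 2.89025933e-01 -1.75618347e-04  1.45592508e+00] [-0.69898198  0.70934355 -0.06569587  0.06276913]
```

View pics/top0.png

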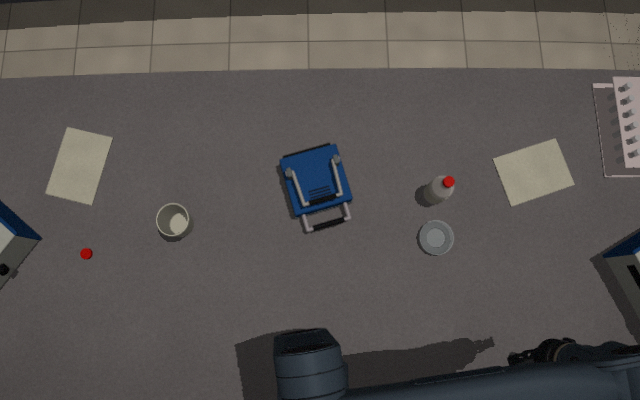

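View pics/side0.png

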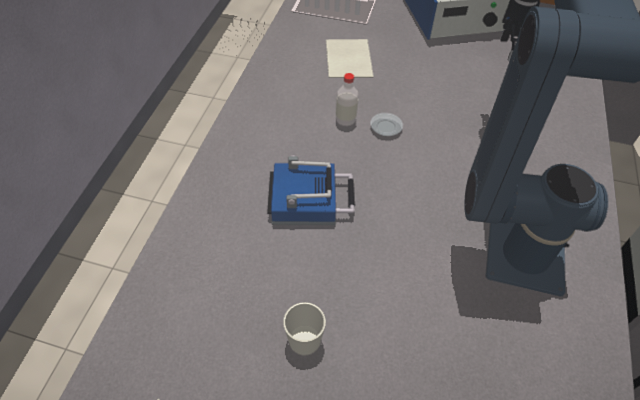

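The top view shows the meter at about (316,178), with its handle sleeve at (328,224) and bail roller at (323,201). The bottle is at (440,188), the dish at (436,238) and the beaker at (173,220). In the side view the meter is at (303,192), with its handle at (351,194).

```bash
cat > h.py <<'E'
import cv2,numpy as np
from scipy.spatial.transform import Rotation as R
from cell import ctrl, imaging
def ray(c,p):
    p=np.array(p,float).reshape(-1,1,2)
    n=cv2.undistortPoints(p,c["camera_matrix"],c["dist_coeffs"])[:,0]
    d=np.c_[n,np.ones(len(n))]@R.from_quat(c["attitude"]).as_matrix().T
    return np.array(c["eye"]),d
def plane(c,p,z):
    e,d=ray(c,p); return e+d*((z-e[2])/d[:,2])[:,None]
def tri(c1,p1,c2,p2):
    e1,d1=ray(c1,[p1]);e2,d2=ray(c2,[p2])
    A=np.c_[d1[0],-d2[0]];s=np.linalg.lstsq(A,e2-e1,rcond=None)[0]
    a=e1+s[0]*d1[0];b=e2+s[1]*d2[0];return (a+b)/2,np.linalg.norm(a-b)
E
python3 - <<'E'
from h import *
o=[]
for n,b in(("top",(265,130,100,110)),("side",(255,145,110,90))):
    c=imaging.capture(n);x,y,w,hh=b;im=c["color"][y:y+hh,x:x+w]
    hsv=cv2.cvtColor(im,cv2.COLOR_BGR2HSV)
    m=((hsv[...,0]>95)&(hsv[...,0]<130)&(hsv[...,1]>130)).astype(np.uint8)
    p=np.argwhere(m)[:,::-1]+[x,y]
    r=cv2.minAreaRect(p.astype(np.float32));print(n,r,cv2.boxPoints(r).round(1).tolist())
    print(plane(c,cv2.boxPoints(r),.06).round(4).tolist())
    # dark blobs
    d=((hsv[...,2]<45)).astype(np.uint8)
    k,l,st,ce=cv2.connectedComponentsWithStats(d)
    for i in range(1,k):
        if st[i,4]>15: 
            q=(np.argwhere(l==i)[:,::-1]+[x,y]).astype(np.float32);print(st[i,4],ce[i]+[x,y],cv2.minAreaRect(q))
    o.append(cv2.resize(im,(400,int(400*hh/w)),interpolation=cv2.INTER_NEAREST))
H=max(i.shape[0] for i in o);cv2.imwrite("pics/crop.png",np.hstack([cv2.copyMakeBorder(i,0,H-i.shape[0],0,0,0) for i in o]))
E
```

```text
top ((317.8773498535156, 187.82073974609375), (78.15814971923828, 59.75183868408203), 74.05460357666016) [[278.3999938964844, 158.5], [335.8999938964844, 142.0], [357.29998779296875, 217.1999969482422], [299.8999938964844, 233.60000610351562]]
[[0.6562, 0.0864, 0.06], [0.7014, -0.0747, 0.06], [0.488, -0.1283, 0.06], [0.4454, 0.0288, 0.06]]
78 [306.84615385 149.64102564] ((305.9622802734375, 149.867919921875), (1.6483267545700073, 48.07619094848633), 74.05460357666016)
17 [283.11764706 178.17647059] ((283.3000183105469, 178.40000915527344), (11.700428009033203, 1.5811388492584229), 71.56505584716797)
150 [322.18666667 199.40666667] ((322.46417236328125, 199.37103271484375), (5.459935188293457, 27.35320472717285), 74.47589111328125)
67 [326.11940299 208.        ] ((323.6039733886719, 208.64453125), (6.241910934448242, 38.1202392578125), 80.83765411376953)
16 [296.875 215.75 ] ((296.5, 215.5), (3.0, 7.0), 90.0)
194 [328.13917526 223.90721649] ((328.15142822265625, 223.9974365234375), (6.655121803283691, 33.06764221191406), 73.0724868774414)
side ((303.0, 187.5), (47.0, 62.0), 90.0) [[272.0, 164.0], [334.0, 164.0], [334.0, 211.0], [272.0, 211.0]]
[[0.6965, -0.0657, 0.06], [0.5338, -0.1124, 0.06], [0.495, 0.0421, 0.06], [0.6465, 0.0854, 0.06]]
```

View pics/crop.png

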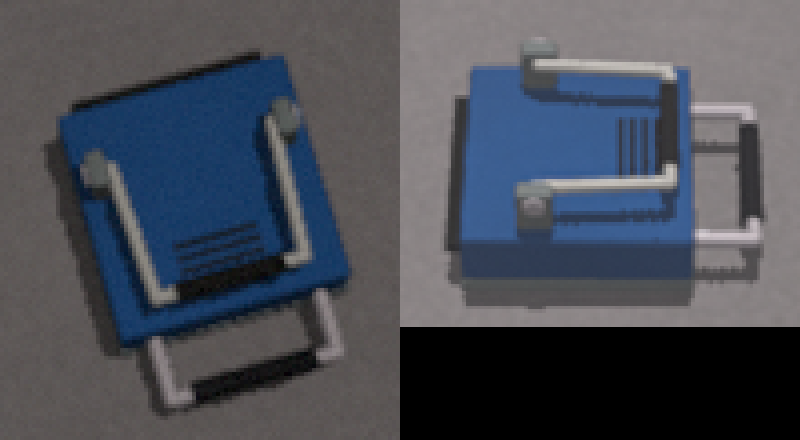

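The crop shows the roller and handle sleeve clearly: roller at top (322.8,199.4) and side (329,179.1), handle at top (328.2,224) and side (351.3,193.1). I'll triangulate both.

```bash
python3 - <<'E'
from h import *
t=imaging.capture("top");s=imaging.capture("side")
print("roller",plane(t,[[322.8,199.4]],.088),tri(t,(322.8,199.4),s,(329,179.1)))
print("handle",plane(t,[[328.2,224]],.033),plane(s,[[351.3,193.1]],.033),tri(t,(328.2,224),s,(351.3,193.1)))
f=plane(t,[[306,149.9]],.033);print("foot",f)
h=plane(t,[[328.2,224]],.033)
# blue top corners from crop, top view
cr=np.array([[60,118],[284,56],[348,272],[122,344]])/4+[265,130]
P=plane(t,cr,.06);print(P.round(4),P.mean(0))
r=plane(t,[[322.8,199.4]],.088)
for a in(h-f,r-f,h-P.mean(0),P[3]-P[0],P[2]-P[1]): print(np.degrees(np.arctan2(a[0,1] if a.ndim>1 else a[1],a[0,0] if a.ndim>1 else a[0])))
for n,p in(("bottle",(437,192)),("dish",(436,238)),("beaker",(173,228))): print(n,plane(t,[p],0))
st=ctrl.read_state();print(R.from_quat(st["eef_rot"]).as_matrix().round(3))
E
```

```text
roller [[ 0.53361987 -0.03430595  0.088     ]] (array([ 0.53116653, -0.03428628,  0.08780508]), np.float64(0.004898763664885958))
handle [[ 0.47399571 -0.04937319  0.033     ]] [[ 0.46855125 -0.04791047  0.033     ]] (array([ 0.47143362, -0.04933633,  0.03163527]), np.float64(0.005435177877909664))
foot [[0.68725493 0.00947623 0.033     ]]
[[ 0.6531  0.082   0.06  ]
 [ 0.6956 -0.0749  0.06  ]
 [ 0.5414 -0.1152  0.06  ]
 [ 0.4937  0.0402  0.06  ]] [ 0.5959692  -0.01697975  0.06      ]
-164.57302310913354
-164.0937646289699
-165.12685116794287
-165.32169661864503
-165.3525150803915
bottle [[ 0.56623205 -0.36661527  0.        ]]
dish [[ 0.43328303 -0.35616483  0.        ]]
beaker [[0.47266068 0.39181071 0.        ]]
[[ 0.964  0.266 -0.   ]
 [ 0.266 -0.964  0.001]
 [ 0.    -0.001 -1.   ]]
```

```bash
python3 -m jog '[{"jaw":50,"dp":[1,-0.7,0],"yaw":0},{"jaw":50,"dp":[1,-0.7,0],"yaw":0},{"jaw":50,"dp":[1,-0.7,0],"yaw":0},{"jaw":50,"dp":[1,-0.7,0],"yaw":0},{"jaw":50,"dp":[1,-0.7,0],"yaw":0},{"jaw":50,"dp":[1,-0.7,0],"yaw":0},{"jaw":50,"dp":[1,-0.7,0],"yaw":0},{"jaw":50,"dp":[1,-0.7,0],"yaw":0},{"jaw":50,"dp":[1,-0.7,0],"yaw":0},{"jaw":50,"dp":[1,-0.7,0],"yaw":0},{"jaw":50,"dp":[1,-0.7,0],"yaw":0},{"jaw":50,"dp":[1,-0.7,0],"yaw":0},{"jaw":50,"dp":[1,-0.7,0],"yaw":0},{"jaw":50,"dp":[1,-0.7,0],"yaw":0},{"jaw":50,"dp":[1,-0.7,0],"yaw":0},{"jaw":50,"dp":[1,-0.7,0],"yaw":0},{"jaw":50,"dp":[1,-0.7,0],"yaw":0},{"jaw":50,"dp":[1,-0.7,0],"yaw":0},{"jaw":50,"dp":[1,-0.7,0],"yaw":0},{"jaw":50,"dp":[0,0,0],"yaw":0}]' 30
python3 -m jog '[{"jaw":50,"dp":[0,0,0],"yaw":-1},{"jaw":50,"dp":[0,0,0],"yaw":-1},{"jaw":50,"dp":[0,0,0],"yaw":-1},{"jaw":50,"dp":[0,0,0],"yaw":-1},{"jaw":50,"dp":[0,0,0],"yaw":-1},{"jaw":50,"dp":[0,0,0],"yaw":-1},{"jaw":50,"dp":[0,0,0],"yaw":-1},{"jaw":50,"dp":[0,0,0],"yaw":-1},{"jaw":50,"dp":[0,0,0],"yaw":-1},{"jaw":50,"dp":[0,0,0],"yaw":-1},{"jaw":50,"dp":[0,0,0],"yaw":-1},{"jaw":50,"dp":[0,0,0],"yaw":-1},{"jaw":50,"dp":[0,0,0],"yaw":-1},{"jaw":50,"dp":[0,0,0],"yaw":-1},{"jaw":50,"dp":[0,0,0],"yaw":-1},{"jaw":50,"dp":[0,0,0],"yaw":0},{"jaw":50,"dp":[0,0,0],"yaw":0}]'
cat > st.py <<'E'
from h import *
import sys
s=ctrl.read_state();M=R.from_quat(s["eef_rot"]).as_matrix()
print(s["t"],s["eef_pos"].round(4),"xang",np.degrees(np.arctan2(M[1,0],M[0,0])).round(2),"q",s["joint_positions"].round(2),"F",s["ft_force"].round(1),"w",round(s["grip_width"]*1e3,1),s["finger_force"])
if len(sys.argv)>1: print("units",(M.T@(np.array(eval(sys.argv[1]))-s["eef_pos"])/.025).round(2))
E
python3 st.py '[.532,-.034,.071]'
```

```text
t: 1.97
eef_pos: [0.5115, -0.0556, 0.2306]
eef_rot: [0.991, 0.137, 0.001, -0.001]
ft_force: [0.5, -0.8, 0.0]
grip_width: 0.0501
finger_force: 0.0
t: 3.38
eef_pos: [0.5088, -0.0598, 0.2313]
eef_rot: [0.607, 0.795, -0.0, -0.0]
ft_force: [-0.3, 0.0, 0.1]
grip_width: 0.0503
finger_force: 0.0
3.3833 [ 0.5088 -0.0598  0.2313] xang 105.23 q [-0.25  0.02  0.07  1.62 -0.    1.06] F [-0.3  0.   0.1] w 50.3 0.0
units [0.75 1.17 6.41]
```

```bash
python3 -m jog '[{"jaw":50,"dp":[0.4,0.6,0],"yaw":0},{"jaw":50,"dp":[0.35,0.57,0],"yaw":0},{"jaw":50,"dp":[0,0,1],"yaw":0},{"jaw":50,"dp":[0,0,1],"yaw":0},{"jaw":50,"dp":[0,0,1],"yaw":0},{"jaw":50,"dp":[0,0,1],"yaw":0},{"jaw":50,"dp":[0,0,0.8],"yaw":0},{"jaw":50,"dp":[0,0,0],"yaw":0},{"jaw":50,"dp":[0,0,0],"yaw":0}]'
python3 st.py '[.532,-.034,.071]'; python3 - <<'E'
from h import *
t=imaging.capture("top")["color"][130:240,255:400];s=imaging.capture("side")["color"][110:220,245:390]
cv2.imwrite("pics/a.png",np.hstack([cv2.resize(i,(400,303),interpolation=cv2.INTER_CUBIC) for i in(t,s)]))
E
```

```text
t: 4.13
eef_pos: [0.5309, -0.0335, 0.1101]
eef_rot: [0.607, 0.795, -0.001, -0.002]
ft_force: [-0.5, -0.4, 1.1]
grip_width: 0.05
finger_force: 0.0
4.1333 [ 0.5309 -0.0335  0.1101] xang 105.31 q [-0.19  0.08 -0.11  1.39 -0.    1.11] F [-0.5 -0.4  1.1] w 50.0 0.0
units [-0.03  0.04  1.56]
```

View pics/a.png

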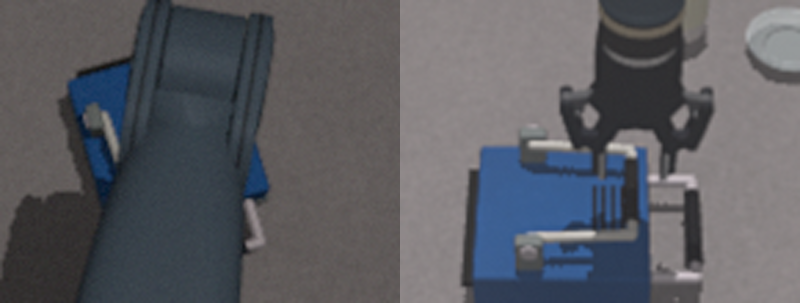

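The fingers straddle the roller: in the side crop they are at x≈602 and 668, with the roller at 632. I'll descend and grip.

```bash
python3 -m jog '[{"jaw":50,"dp":[0,0,0.6],"yaw":0},{"jaw":50,"dp":[0,0,0.6],"yaw":0},{"jaw":50,"dp":[0,0,0.36],"yaw":0},{"jaw":50,"dp":[0,0,0],"yaw":0},{"jaw":10,"dp":[0,0,0],"yaw":0},{"jaw":10,"dp":[0,0,0],"yaw":0},{"jaw":10,"dp":[0,0,0],"yaw":0},{"jaw":10,"dp":[0,0,0],"yaw":0},{"jaw":10,"dp":[0,0,0],"yaw":0},{"jaw":10,"dp":[0,0,0],"yaw":0}]' 20
python3 st.py; python3 - <<'E'
import numpy as np
a=np.radians(np.r_[0:125:10]);y=-95*np.cos(a);z=-95*np.sin(a)
print(np.c_[np.degrees(a[1:]),np.diff(y)/25,np.diff(z)/25].round(2).tolist())
E
```

```text
t: 5.07
eef_pos: [0.5331, -0.0339, 0.0737]
eef_rot: [0.606, 0.795, 0.0, 0.001]
ft_force: [-0.7, -0.3, 5.0]
grip_width: 0.013
finger_force: 20.7
5.0667 [ 0.5331 -0.0339  0.0737] xang 105.4 q [-0.19  0.09 -0.17  1.31 -0.    1.11] F [-0.7 -0.3  5. ] w 13.0 20.6674262881279
[[10.0, 0.06, -0.66], [20.0, 0.17, -0.64], [30.0, 0.28, -0.6], [40.0, 0.38, -0.54], [50.0, 0.47, -0.47], [60.0, 0.54, -0.38], [70.0, 0.6, -0.28], [80.0, 0.64, -0.17], [90.0, 0.66, -0.06], [100.0, 0.66, 0.06], [110.0, 0.64, 0.17], [120.0, 0.6, 0.28]]
```

```bash
python3 -m jog '[{"jaw":10,"dp":[0,0.01,-0.33],"yaw":0},{"jaw":10,"dp":[0,0.04,-0.33],"yaw":0},{"jaw":10,"dp":[0,0.07,-0.32],"yaw":0},{"jaw":10,"dp":[0,0.1,-0.32],"yaw":0},{"jaw":10,"dp":[0,0.13,-0.3],"yaw":0},{"jaw":10,"dp":[0,0.15,-0.3],"yaw":0},{"jaw":10,"dp":[0,0.18,-0.27],"yaw":0},{"jaw":10,"dp":[0,0.2,-0.27],"yaw":0},{"jaw":10,"dp":[0,0.23,-0.24],"yaw":0},{"jaw":10,"dp":[0,0.24,-0.23],"yaw":0},{"jaw":10,"dp":[0,0,0],"yaw":0},{"jaw":10,"dp":[0,0,0],"yaw":0}]'
python3 st.py
```

```text
t: 6.07
eef_pos: [0.5648, -0.0248, 0.1461]
eef_rot: [0.606, 0.796, -0.0, 0.0]
ft_force: [-4.0, -1.4, 4.8]
grip_width: 0.0136
finger_force: 20.7
6.0667 [ 0.5648 -0.0248  0.1461] xang 105.42 q [-0.16  0.15  0.04  1.46 -0.    1.14] F [-4.  -1.4  4.8] w 13.6 20.65738320350647
```

```bash
python3 -m jog '[{"jaw":10,"dp":[0,0.26,-0.2],"yaw":0},{"jaw":10,"dp":[0,0.28,-0.18],"yaw":0},{"jaw":10,"dp":[0,0.29,-0.15],"yaw":0},{"jaw":10,"dp":[0,0.31,-0.13],"yaw":0},{"jaw":10,"dp":[0,0.32,-0.1],"yaw":0},{"jaw":10,"dp":[0,0.32,-0.07],"yaw":0},{"jaw":10,"dp":[0,0.33,-0.04],"yaw":0},{"jaw":10,"dp":[0,0.33,-0.02],"yaw":0},{"jaw":10,"dp":[0,0.33,0.02],"yaw":0},{"jaw":10,"dp":[0,0.33,0.04],"yaw":0},{"jaw":10,"dp":[0,0.32,0.07],"yaw":0},{"jaw":10,"dp":[0,0.32,0.1],"yaw":0},{"jaw":10,"dp":[0,0.31,0.13],"yaw":0},{"jaw":10,"dp":[0,0,0],"yaw":0},{"jaw":10,"dp":[0,0,0],"yaw":0}]'
python3 st.py
```

```text
t: 7.32
eef_pos: [0.6648, 0.0026, 0.159]
eef_rot: [0.606, 0.796, 0.001, 0.002]
ft_force: [3.1, -0.2, 4.9]
grip_width: 0.0131
finger_force: 20.7
7.3167 [0.6648 0.0026 0.159 ] xang 105.42 q [-0.1   0.41  0.38  1.54  0.    1.2 ] F [ 3.1 -0.2  4.9] w 13.1 20.712584853172302
```

```bash
python3 -m jog '[{"jaw":60,"dp":[0,0,0],"yaw":0},{"jaw":60,"dp":[0,0,0],"yaw":0},{"jaw":60,"dp":[0,0,0],"yaw":0},{"jaw":60,"dp":[0,0,0],"yaw":0},{"jaw":60,"dp":[0,0,-0.6],"yaw":0},{"jaw":60,"dp":[0,0,-1],"yaw":0},{"jaw":60,"dp":[0,0,-1],"yaw":0},{"jaw":60,"dp":[0,-1,-0.2],"yaw":0},{"jaw":60,"dp":[0,-1,0],"yaw":0},{"jaw":60,"dp":[0,-1,0],"yaw":0},{"jaw":60,"dp":[0,-1,0],"yaw":0},{"jaw":60,"dp":[0,-1,0],"yaw":0},{"jaw":60,"dp":[0,-1,0],"yaw":0},{"jaw":60,"dp":[0,-1,0],"yaw":0},{"jaw":60,"dp":[0,-1,0],"yaw":0},{"jaw":60,"dp":[0,-1,0],"yaw":0},{"jaw":60,"dp":[0,-1,0],"yaw":0},{"jaw":60,"dp":[0,-1,0],"yaw":0},{"jaw":60,"dp":[0,0,0],"yaw":0},{"jaw":60,"dp":[0,0,0],"yaw":0}]'
python3 st.py '[.4725,-.049,.08]'; python3 - <<'E'
from h import *
t=imaging.capture("top")["color"][130:240,255:400];s=imaging.capture("side")["color"][110:220,245:390]
cv2.imwrite("pics/b.png",np.hstack([cv2.resize(i,(400,303),interpolation=cv2.INTER_CUBIC) for i in(t,s)]))
E
```

```text
t: 8.98
eef_pos: [0.3965, -0.0708, 0.2281]
eef_rot: [0.607, 0.795, 0.0, 0.0]
ft_force: [0.7, 1.1, -0.7]
grip_width: 0.0598
finger_force: 0.0
8.9833 [ 0.3965 -0.0708  0.2281] xang 105.32 q [-0.34 -0.27 -0.2   1.64  0.    0.96] F [ 0.7  1.1 -0.7] w 59.8 0.0
units [0.04 3.16 5.93]
```

View pics/b.png

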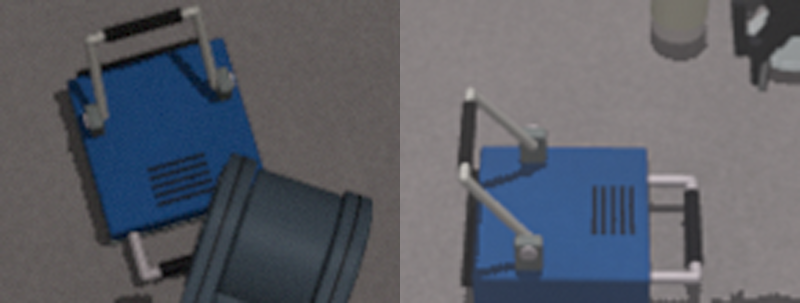

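The bail is open, leaning towards the foot end, and the meter hasn't moved (handle at side ≈(351,192)). Next I'll grip the handle.

```bash
python3 -m jog '[{"jaw":40,"dp":[0,1,0],"yaw":0},{"jaw":40,"dp":[0,1,0],"yaw":0},{"jaw":40,"dp":[0,1,0],"yaw":0},{"jaw":40,"dp":[0,0.16,0.5],"yaw":0},{"jaw":40,"dp":[0,0,1],"yaw":0},{"jaw":40,"dp":[0,0,1],"yaw":0},{"jaw":40,"dp":[0,0,1],"yaw":0},{"jaw":40,"dp":[0,0,1],"yaw":0},{"jaw":40,"dp":[0,0,1],"yaw":0},{"jaw":40,"dp":[0,0,0.4],"yaw":0},{"jaw":40,"dp":[0,0,0],"yaw":0},{"jaw":40,"dp":[0,0,0],"yaw":0}]'
python3 st.py '[.4725,-.049,.016]'
```

```text
t: 10.08
eef_pos: [0.4736, -0.0495, 0.0806]
eef_rot: [0.606, 0.796, -0.0, -0.001]
ft_force: [0.5, -0.6, 0.2]
grip_width: 0.0399
finger_force: 0.0
10.0833 [ 0.4736 -0.0495  0.0806] xang 105.43 q [-0.25 -0.06 -0.31  1.32  0.    1.06] F [ 0.5 -0.6  0.2] w 39.9 0.0
units [ 0.03 -0.03  2.58]
```

```bash
python3 -m jog '[{"jaw":40,"dp":[0,0,0.7],"yaw":0},{"jaw":40,"dp":[0,0,0.7],"yaw":0},{"jaw":40,"dp":[0,0,0.6],"yaw":0},{"jaw":40,"dp":[0,0,0.5],"yaw":0},{"jaw":40,"dp":[0,0,0],"yaw":0},{"jaw":10,"dp":[0,0,0],"yaw":0},{"jaw":10,"dp":[0,0,0],"yaw":0},{"jaw":10,"dp":[0,0,0],"yaw":0},{"jaw":10,"dp":[0,0,0],"yaw":0},{"jaw":10,"dp":[0,0,0],"yaw":0},{"jaw":10,"dp":[0,0,0],"yaw":0}]' 50
python3 st.py '[.4725,-.049,.016]'
```

```text
t: 11.0
eef_pos: [0.4747, -0.0504, 0.0205]
eef_rot: [0.606, 0.795, 0.0, 0.002]
ft_force: [-2.6, -0.4, 6.3]
grip_width: 0.0141
finger_force: 49.0
11.0 [ 0.4747 -0.0504  0.0205] xang 105.39 q [-0.25 -0.02 -0.39  1.19 -0.    1.06] F [-2.6 -0.4  6.3] w 14.1 48.993791341781616
units [ 0.08 -0.07  0.18]
```

```bash
python3 -m jog '[{"jaw":10,"dp":[0,-0.2,0],"yaw":0},{"jaw":10,"dp":[0,-0.4,0],"yaw":0},{"jaw":10,"dp":[0,-0.4,0],"yaw":0},{"jaw":10,"dp":[0,-0.4,0],"yaw":0},{"jaw":10,"dp":[0,-0.4,0],"yaw":0},{"jaw":10,"dp":[0,-0.4,0],"yaw":0},{"jaw":10,"dp":[0,-0.4,0],"yaw":0},{"jaw":10,"dp":[0,-0.4,0],"yaw":0},{"jaw":10,"dp":[0,-0.4,0],"yaw":0},{"jaw":10,"dp":[0,-0.4,0],"yaw":0},{"jaw":10,"dp":[0,-0.2,0],"yaw":0},{"jaw":10,"dp":[0,0,0],"yaw":0},{"jaw":10,"dp":[0,0,0],"yaw":0}]'
python3 st.py; python3 - <<'E'
from h import *
t=imaging.capture("top")["color"][130:260,255:400];s=imaging.capture("side")["color"][110:240,265:410]
cv2.imwrite("pics/c.png",np.hstack([cv2.resize(i,(400,359),interpolation=cv2.INTER_CUBIC) for i in(t,s)]))
r=np.radians
f=np.r_[0:70:5,70.35,75:91:5]
P=np.array([[212*np.cos(r(a))-33*np.sin(r(a)),212*np.sin(r(a))+33*np.cos(r(a))] if a<70.3 else [-29.73+222*np.cos(r(a))-5*np.sin(r(a)),222*np.sin(r(a))+5*np.cos(r(a))] for a in f])
d=-np.diff(P,axis=0)/25
for a,x,p in zip(f[1:],d,P[1:]): print(a,x.round(2),(212-p[0]).round(1),(p[1]-33).round(1))
E
```

```text
t: 12.08
eef_pos: [0.3789, -0.077, 0.0204]
eef_rot: [0.606, 0.795, 0.001, 0.002]
ft_force: [1.7, 0.1, 7.6]
grip_width: 0.0141
finger_force: 49.9
12.0833 [ 0.3789 -0.077   0.0204] xang 105.38 q [-0.38 -0.27 -0.61  1.22  0.    0.93] F [1.7 0.1 7.6] w 14.1 49.93265748023987
5.0 [ 0.15 -0.73] 3.7 18.4
10.0 [ 0.21 -0.72] 9.0 36.3
15.0 [ 0.27 -0.7 ] 15.8 53.7
20.0 [ 0.33 -0.67] 24.1 70.5
25.0 [ 0.39 -0.64] 33.8 86.5
30.0 [ 0.44 -0.6 ] 44.9 101.6
35.0 [ 0.49 -0.56] 57.3 115.6
40.0 [ 0.54 -0.52] 70.8 128.6
45.0 [ 0.58 -0.47] 85.4 140.2
50.0 [ 0.62 -0.41] 101.0 150.6
55.0 [ 0.66 -0.36] 117.4 159.6
60.0 [ 0.69 -0.3 ] 134.6 167.1
65.0 [ 0.71 -0.24] 152.3 173.1
70.35 [ 0.78 -0.19] 171.8 177.8
75.0 [ 0.69 -0.2 ] 189.1 182.7
80.0 [ 0.76 -0.15] 208.1 186.5
85.0 [ 0.77 -0.08] 227.4 188.6
90.0 [ 0.77 -0.02] 246.7 189.0
```

View pics/c.png

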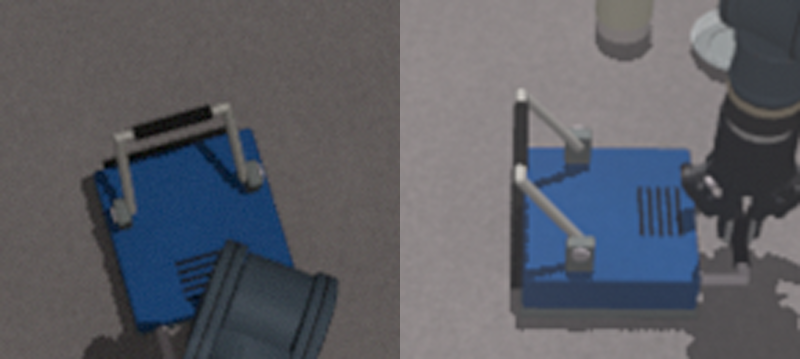

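The meter was dragged about 100 mm with the bail still open, and the grip is centred on the handle (side crop ≈(740,250)). Now the raise.

```bash
python3 -m jog '[{"jaw":10,"dp":[0,0.07,-0.37],"yaw":0},{"jaw":10,"dp":[0,0.08,-0.36],"yaw":0},{"jaw":10,"dp":[0,0.1,-0.36],"yaw":0},{"jaw":10,"dp":[0,0.11,-0.36],"yaw":0},{"jaw":10,"dp":[0,0.13,-0.35],"yaw":0},{"jaw":10,"dp":[0,0.14,-0.35],"yaw":0},{"jaw":10,"dp":[0,0.16,-0.34],"yaw":0},{"jaw":10,"dp":[0,0.17,-0.33],"yaw":0},{"jaw":10,"dp":[0,0.19,-0.32],"yaw":0},{"jaw":10,"dp":[0,0.2,-0.32],"yaw":0},{"jaw":10,"dp":[0,0.22,-0.3],"yaw":0},{"jaw":10,"dp":[0,0.22,-0.3],"yaw":0},{"jaw":10,"dp":[0,0,0],"yaw":0},{"jaw":10,"dp":[0,0,0],"yaw":0}]'
python3 st.py
```

```text
t: 13.35
eef_pos: [0.4213, -0.0646, 0.1206]
eef_rot: [0.606, 0.796, 0.0, 0.001]
ft_force: [-2.5, -1.7, -0.8]
grip_width: 0.014
finger_force: 49.5
13.35 [ 0.4213 -0.0646  0.1206] xang 105.43 q [-0.31 -0.21 -0.36  1.42  0.    0.99] F [-2.5 -1.7 -0.8] w 14.0 49.45922255516052
```

```bash
python3 -m jog '[{"jaw":10,"dp":[0,0.24,-0.28],"yaw":0},{"jaw":10,"dp":[0,0.25,-0.28],"yaw":0},{"jaw":10,"dp":[0,0.26,-0.26],"yaw":0},{"jaw":10,"dp":[0,0.28,-0.26],"yaw":0},{"jaw":10,"dp":[0,0.29,-0.24],"yaw":0},{"jaw":10,"dp":[0,0.29,-0.23],"yaw":0},{"jaw":10,"dp":[0,0.31,-0.21],"yaw":0},{"jaw":10,"dp":[0,0.31,-0.2],"yaw":0},{"jaw":10,"dp":[0,0.33,-0.18],"yaw":0},{"jaw":10,"dp":[0,0.33,-0.18],"yaw":0},{"jaw":10,"dp":[0,0.34,-0.16],"yaw":0},{"jaw":10,"dp":[0,0.35,-0.14],"yaw":0},{"jaw":10,"dp":[0,0.35,-0.12],"yaw":0},{"jaw":10,"dp":[0,0.36,-0.12],"yaw":0},{"jaw":10,"dp":[0,0,0],"yaw":0},{"jaw":10,"dp":[0,0,0],"yaw":0}]'
python3 st.py;python3 - <<'E'
from h import *
t=imaging.capture("top")["color"][130:260,255:400];s=imaging.capture("side")["color"][100:230,245:390]
cv2.imwrite("pics/d.png",np.hstack([cv2.resize(i,(400,359),interpolation=cv2.INTER_CUBIC) for i in(t,s)]))
E
```

```text
t: 14.68
eef_pos: [0.5253, -0.0359, 0.1932]
eef_rot: [0.606, 0.796, 0.001, 0.002]
ft_force: [-2.3, -1.0, 5.7]
grip_width: 0.0143
finger_force: 50.1
14.6833 [ 0.5253 -0.0359  0.1932] xang 105.41 q [-0.2   0.04  0.02  1.54  0.    1.11] F [-2.3 -1.   5.7] w 14.3 50.112433433532715
```

View pics/d.png

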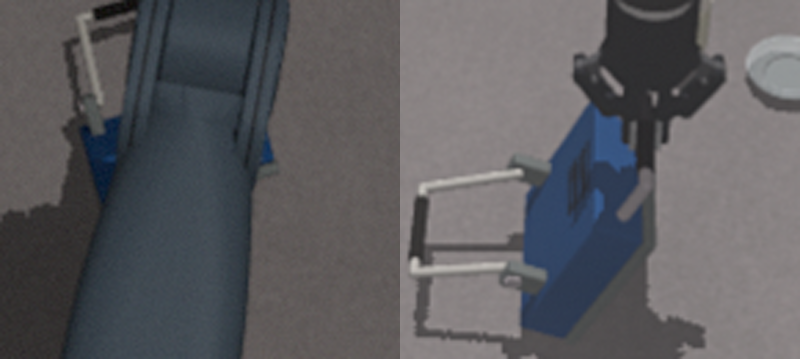

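The meter is tilted about 65° with the bail open and the handle held (side crop ≈(645,170)). I'll continue to upright.

```bash
python3 -m jog '[{"jaw":10,"dp":[0,0.26,-0.07],"yaw":0},{"jaw":10,"dp":[0,0.26,-0.06],"yaw":0},{"jaw":10,"dp":[0,0.26,-0.06],"yaw":0},{"jaw":10,"dp":[0,0.23,-0.07],"yaw":0},{"jaw":10,"dp":[0,0.23,-0.07],"yaw":0},{"jaw":10,"dp":[0,0.23,-0.06],"yaw":0},{"jaw":10,"dp":[0,0.25,-0.05],"yaw":0},{"jaw":10,"dp":[0,0.25,-0.05],"yaw":0},{"jaw":10,"dp":[0,0.26,-0.05],"yaw":0},{"jaw":10,"dp":[0,0.26,-0.03],"yaw":0},{"jaw":10,"dp":[0,0.26,-0.03],"yaw":0},{"jaw":10,"dp":[0,0.25,-0.02],"yaw":0},{"jaw":10,"dp":[0,0.25,-0.01],"yaw":0},{"jaw":10,"dp":[0,0.25,0],"yaw":0},{"jaw":10,"dp":[0,0.15,0],"yaw":0},{"jaw":10,"dp":[0,0,0],"yaw":0},{"jaw":10,"dp":[0,0,0],"yaw":0}]'
python3 st.py;python3 - <<'E'
from h import *
t=imaging.capture("top")["color"][100:230,255:400];s=imaging.capture("side")["color"][100:230,225:370]
cv2.imwrite("pics/e.png",np.hstack([cv2.resize(i,(400,359),interpolation=cv2.INTER_CUBIC) for i in(t,s)]))
E
```

```text
t: 16.2
eef_pos: [0.614, -0.0119, 0.2095]
eef_rot: [0.606, 0.795, 0.002, 0.003]
ft_force: [1.0, -1.8, 5.8]
grip_width: 0.0142
finger_force: 50.2
16.2 [ 0.614  -0.0119  0.2095] xang 105.39 q [-0.13  0.27  0.31  1.6   0.    1.17] F [ 1.  -1.8  5.8] w 14.2 50.22999286651611
```

View pics/e.png

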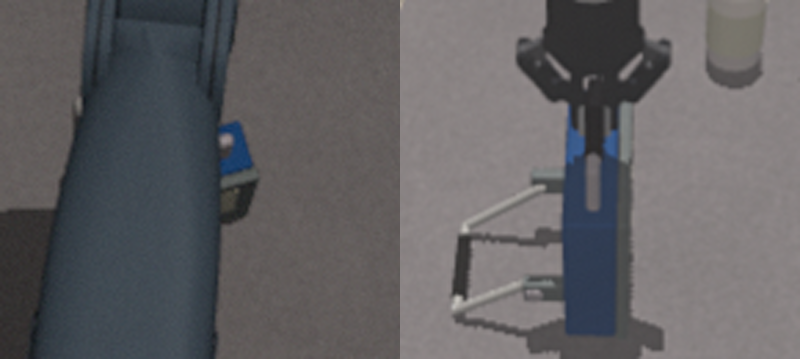

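The meter is nearly upright: in the side crop the case is vertical with the handle arm at x≈593. I'll press lightly to square it on the foot.

```bash
python3 -m jog '[{"jaw":10,"dp":[0,0.05,0.05],"yaw":0},{"jaw":10,"dp":[0,0.05,0.05],"yaw":0},{"jaw":10,"dp":[0,0,0.05],"yaw":0},{"jaw":10,"dp":[0,0,0.05],"yaw":0},{"jaw":10,"dp":[0,0,0],"yaw":0},{"jaw":10,"dp":[0,0,0],"yaw":0},{"jaw":10,"dp":[0,0,0],"yaw":0},{"jaw":10,"dp":[0,0,0],"yaw":0}]'
python3 st.py
```

```text
t: 16.97
eef_pos: [0.6181, -0.0109, 0.2094]
eef_rot: [0.606, 0.795, 0.004, 0.006]
ft_force: [-0.5, -0.4, 18.6]
grip_width: 0.014
finger_force: 51.3
16.9667 [ 0.6181 -0.0109  0.2094] xang 105.4 q [-0.13  0.27  0.31  1.59  0.    1.18] F [-0.5 -0.4 18.6] w 14.0 51.26236975193024
```

```bash
python3 - <<'E'
from h import *
s=imaging.capture("side");im=s["color"][100:230,225:370]
cv2.imwrite("pics/f.png",cv2.resize(im,(725,600),interpolation=cv2.INTER_CUBIC)[:600])
E
```

```text
(no output)
```

View pics/f.png

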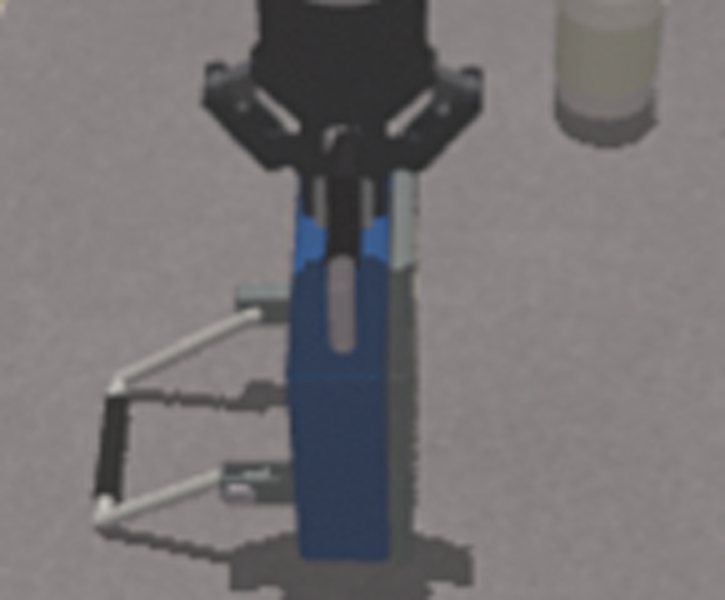

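In the crop, the case side face has its back edge from (291,375) to (301,558) and its blue-grey seam from (388,375) to (387,558). I'll check whether those edges are vertical.

```bash
python3 - <<'E'
from h import *
s=imaging.capture("side");f=lambda x,y:(x/5+225,y/4.615+100)
for a,b in(((291,375),(301,558)),((388,375),(387,558))):
    A=plane(s,[f(*a)],.18)[0];B=plane(s,[f(*b)],.010)[0]
    e=A-B;print(A.round(4),B.round(4),"lean fwd/back deg",np.degrees(np.dot(e[:2],[.9655,.2605])/.17).round(2),"lateral",np.degrees(np.dot(e[:2],[-.2605,.9655])/.17).round(2))
E
python3 st.py
```

```text
[0.6147 0.0776 0.18  ] [0.6171 0.0724 0.01  ] lean fwd/back deg -0.35 lateral 1.89
[0.5708 0.065  0.18  ] [0.5738 0.06   0.01  ] lean fwd/back deg -0.54 lateral 1.87
17.0667 [ 0.6181 -0.0109  0.2094] xang 105.39 q [-0.13  0.27  0.31  1.59  0.    1.18] F [ 0.   0.3 16.7] w 14.2 51.26268267631531
```

```bash
python3 -m jog '[{"jaw":10,"dp":[0,0,0],"yaw":0},{"jaw":10,"dp":[0,0,0],"yaw":0},{"jaw":10,"dp":[0,0,0],"yaw":0},{"jaw":10,"dp":[0,0,0],"yaw":0},{"jaw":10,"dp":[0,0,0],"yaw":0},{"jaw":10,"dp":[0,0,0],"yaw":0}]' && python3 -c "from cell import ctrl;print(ctrl.job_done())"
```

```text
t: 17.57
eef_pos: [0.6181, -0.0109, 0.2094]
eef_rot: [0.606, 0.795, 0.004, 0.006]
ft_force: [-0.9, 0.5, 16.7]
grip_width: 0.0143
finger_force: 51.3
the job is handed in; nothing more can be done
None
```

The job is handed in at 17.6 s, with no verdict returned: the bail is open and the meter stands upright on its foot (about 0.5° fore-and-aft and 1.9° sideways in the last picture), held still by its handle, and I didn't touch the bottle, beaker or dish.

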